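# Put the dust cover on the large bearing housing

### The arm

A 7-joint arm with a two-finger parallel gripper is mounted at the origin on the work surface. World frame = base frame: x ahead of the robot, y to its left, z up, the work surface at z = 0. Lengths are in m, angles in rad, forces in N, time in s.
With the tool pointing down it reaches from about 0.4 to 0.85 m from the base axis. Payload 10.4 kg.
Tool frame: the origin (TCP) lies on the centre line of the jaws, within the pads' length; the fingertips stand 11 mm ahead of it and the grasp point (between the pads) lies 8 mm behind it (manip.finger_overhang is the distance from the TCP to the fingertips, in m); z points along the fingers, y is the line along which they close (so a half turn about z gives the same grasp; the last joint's range is limited). The gripper opens to 85 mm and grips with 20 to 120 N. Pads are 22 mm wide; open, the fingers measure 114 mm over their backs; the gripper's body (76 mm by 85 mm) begins 54 mm behind the grasp point. The pads swing forward as they close: fully open they stand 13 mm farther back than shut.
Start: joints at [1.277, 0.332, -0.065, 1.46, 0.022, 1.35, -0.088], TCP at [0.167, -0.602, 0.242] pointing down, gripper open.
Joint ranges: [-2.6, 2.6], [-0.5, 2.12], [-1.47, 1.34], [0.16, 2.42], [-1.27, 4.41], [0.06, 2.06], [-2.6, 2.6]. Speed limits (rad/s): [2.22, 2.22, 2.79, 2.79, 3.14, 3.14, 3.14].

### API

Orientations are given as a unit quaternion [x, y, z, w].
In Python, from workcell import manip, imaging, workorder gives the robot as it stands.
- The arm moves only by the tool jog_arm, never from a script. Its argument "deltas" is a list of rows, each an object with "gripper": the opening, from 0 (shut) to 1 (fully open); "offset": the shift along the tool's x, y, z in m, a list of three; "rotation": the turn, a rotation vector about the tool's x, y, z in degrees, a list of three. In form: [{"gripper": gripper, "offset": [tx, ty, tz], "rotation": [ax, ay, az]}, ...]. A call has 1 to 20 rows; each row shifts and turns the commanded pose from where the row before left it, along the tool's axes as they then stand; what a row does not reach is not made up. A row lasts 1/10 s, in which the tool goes at most 50 mm and 8.59 degrees, less where a joint would pass 70% of its speed; a pose out of reach is approached as far as the arm can. A call with a gripper value outside its range is refused whole. The fingers move at their own pace and stop on an object; "newtons" is the grip in N (left out, the last holds). Time passes only in rows, so rows that do not move let the fingers close. It gives the time, the measured TCP pose, the force, the opening and the grip force at its end, in the units of the state.
- manip.get_obs(): the state, without advancing time (a new reading comes with each control period).
- imaging.camera(name): name is "side" or "top" or "wrist"; returns the picture (480x640x3 uint8, blue, green, red); there is no depth.
- imaging.camera_model(name): a dict with "camera_matrix" (3x3 intrinsics, pixels), "world_to_cam" (4x4, takes a point from world to camera coordinates); the wrist camera has in their place "hand_eye" (4x4, takes a point from camera to tool coordinates, whose origin is the TCP and whose axes are the flange's). Camera axes: x right, y up, looking along -z (the intrinsics and any distortion apply to the point x, -y, -z); pixel columns grow to the right and rows downward; lengths in m; the calibration is good to about 2 mm. The wrist camera is an equidistant fisheye: a pixel r from the principal point sees the ray r / f radians off the axis. A picture is of the moment at which its call begins: read the wrist's pose just before it. camera_model takes no time and is no camera call.
- workorder.hand_in(): hands the job in; it is judged then, once.
The state is a dict: "clock": time; "joint_pos": joint angles; "joint_velocities": joint speeds; "tau": joint torques, N m; "position": TCP position; "ee_rot": TCP orientation; "ft_force": force on the tool from outside, world axes, zero at the start; "torque": the same for the moment, N m; "grip_width": opening from 0.0 (shut) to 1.0 (fully open); "grasp_force": force on a finger pad.
Only numpy, scipy, OpenCV 4.12 (cv2) and the standard library are available. Lean on these libraries where they do the work, as an engineer would, in place of code of your own. Each camera call takes 0.05 s, during which the arm holds its last target. There are 200 camera calls.

### The job

Two open bearing housings and their two loose dust covers stand on the bench beside the lathe. Take the larger cover by its knob and lower it, without dropping it, onto the larger housing so that it sits fully down on the rim and level. Leave the smaller cover where it lies, so the smaller housing stays open.

Things in the scene. Friction and masses are not known exactly. Their poses are not given: they have to be found in the camera images.
- cover_center (a point): Larger loose cover, about 0.35 kg: bare aluminium disc 108 mm across, 8 mm thick; upright black knob on top, 28 mm across, 32 high; tapered spigot below, 14 deep, 74 across at the disc, 64 at its foot, on which it stands. This point: on its axis, half-way up, 27 mm above the foot; disc underside 13 mm below it, knob from 5 mm below to 27 mm above it. z is its axis, up; yaw does not matter.
- housing_rim (a point): Larger bearing housing, fixed to the bench: grey open round pot 75 mm high, 104 mm across, walls 8 mm, 88 mm bore with a bearing 38 mm below the rim, round foot flange 124 mm across. This point: centre of its mouth, at the height of the flat rim; z up. The larger cover's spigot drops into the bore with 7 mm to spare all round and its disc then rests on the rim.
- small_cover_center (a point): The smaller loose dust cover, of the same form, to be left alone: disc 76 mm across and 8 mm thick, knob 22 mm across and 28 mm high, 48 mm high in all. This point is on its axis half-way up, 24 mm above the bench.
- small_housing_rim (a point): The smaller bearing housing, fixed to the bench, to be left open: a grey-painted round pot 55 mm high, 72 mm across outside, with a 58 mm bore and a foot flange 92 mm across. This point is the centre of its mouth at rim height.
Mind the look-alikes: they are no part of the job. What is shaped like the part that bears cover_center but brown or pink is not meant. What is shaped like the part that bears housing_rim but yellow is not meant.

How it is judged:
At the end, for the whole second after the job is handed in: The larger cover rests seated on the larger housing: its axis within 15 mm of the housing's axis, its disc down on the rim within 5 mm, level within about 6 degrees, knob up, at rest (horizontal distance between cover_center and housing_rim below 0.015 m and z of cover_center in the frame of housing_rim between 0.008 and 0.018 m and angle between cover_center's own z axis and vertical below 0.1 rad and linear speed of cover below 0.03 m/s); the robot touches nothing.
It fails at once if the smaller cover is moved more than 30 mm (distance of small_cover_center from where it was at the start of the episode above 0.03 m).
It fails at once if the larger cover is dropped over the housing from more than about 25 mm (it falls free of the fingers faster than 0.7 m/s) (horizontal distance between cover_center and housing_rim below 0.08 m and linear speed of cover above 0.7 m/s and contact force between the fingers and cover below 0.1 N).
It also fails if it takes over 38 s, if anything falls off the work surface, if the arm or the gripper's body presses on something with over 40 N, if the wrist force passes 120 N, or if a joint passes its speed limit or range.

## Working session

There is one attempt and no reset: what is moved stays moved. The work goes in short steps, Python scripts to look and compute and a tool call to move; the robot and the scene stay as the last step left them, time stands still between calls to the robot, and variables do not carry over. Pictures are saved under pics/ and viewed, at most 10 in all, crops included, and the job is handed in when it is done.

Besides the shell and the picture viewer there is one more tool, called after "Request:" by a JSON object that holds its "op" and its "data". jog_arm: Moves the arm, as the interface text tells. Its arguments: {"type":"object","properties":{"deltas":{"type":"array","items":{"type":"object","properties":{"gripper":{"type":"number"},"offset":{"type":"array","items":{"type":"number"}},"rotation":{"type":"array","items":{"type":"number"}}}}},"newtons":{"type":"number"}},"required":["deltas"]}

```bash
mkdir -p pics; python3 - <<'E'
from workcell import manip, imaging
import cv2,numpy as np
o=manip.get_obs();print({k:np.round(o[k],3).tolist() for k in('clock','position','ee_rot','grip_width')})
a=imaging.camera('top');b=imaging.camera('side')
cv2.imwrite('pics/top.png',a);cv2.imwrite('pics/side.png',b)
for n in('top','side','wrist'):
  print(n,{k:(np.round(v,4).tolist() if not isinstance(v,str) else v) for k,v in imaging.camera_model(n).items()})
E
```

```text
{'clock': 0.0, 'position': [0.167, -0.602, 0.242], 'ee_rot': [0.991, 0.135, -0.0, -0.001], 'grip_width': 1.001}
top {'camera_matrix': [[535.5358, 0.0, 325.5917], [0.0, 535.5358, 236.168], [0.0, 0.0, 1.0]], 'world_to_cam': [[0.0215, -0.9998, 0.0023, -0.0031], [0.9919, 0.0216, 0.1251, -0.4612], [-0.1251, -0.0004, 0.9921, -1.0984], [0.0, 0.0, 0.0, 1.0]]}
side {'camera_matrix': [[535.3783, 0.0, 328.2045], [0.0, 535.3783, 248.3041], [0.0, 0.0, 1.0]], 'world_to_cam': [[-0.8482, -0.5294, 0.0137, 0.3719], [0.3309, -0.5096, 0.7942, -0.1841], [-0.4135, 0.6782, 0.6075, -1.0044], [0.0, 0.0, 0.0, 1.0]]}
wrist {'camera_matrix': [[371.6483, 0.0, 317.3262], [0.0, 371.6483, 237.3604], [0.0, 0.0, 1.0]], 'hand_eye': [[-0.0005, 0.9513, 0.3083, 0.0792], [1.0, 0.0002, 0.0011, 0.0008], [0.0009, 0.3083, -0.9513, -0.1316], [0.0, 0.0, 0.0, 1.0]]}
```

View pics/top.png

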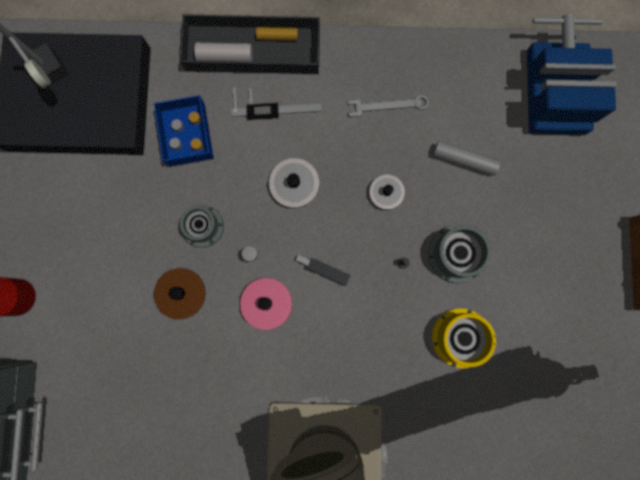

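View pics/side.png

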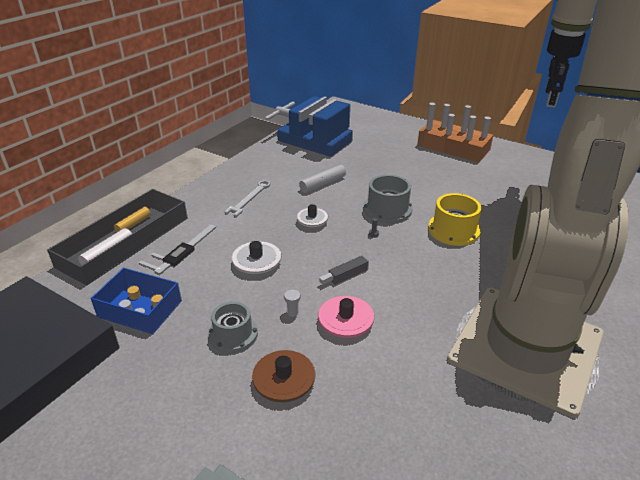

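Candidates in the top view:
- Covers: bare aluminium large (294,183), small aluminium (387,192), brown (179,293), pink (266,303).
- Housings: large grey (460,252), small grey (201,225), yellow (464,338).

I choose the cover at (294,183) and the housing at (460,252). Next I'll measure both and check them in a close crop.

```bash
cat > h.py <<'E'
import numpy as np,cv2
from workcell import imaging,manip
from scipy.spatial.transform import Rotation as R
def ray(n,uv):
    m=imaging.camera_model(n);K=np.array(m['camera_matrix'])
    a=(uv[0]-K[0,2])/K[0,0];b=(uv[1]-K[1,2])/K[1,1]
    if n=='wrist':
        r=np.hypot(a,b);d=np.array([a/r*np.sin(r),-b/r*np.sin(r),-np.cos(r)])
        o=manip.get_obs();q=R.from_quat(o['ee_rot']).as_matrix();H=np.array(m['hand_eye'])
        return q@H[:3,3]+o['position'],q@H[:3,:3]@d
    T=np.array(m['world_to_cam']);A=T[:3,:3].T
    return -A@T[:3,3],A@np.array([a,-b,-1.])
def onz(n,uv,z):
    c,d=ray(n,uv);return c+d*(z-c[2])/d[2]
def proj(n,p):
    m=imaging.camera_model(n);K=np.array(m['camera_matrix']);T=np.array(m['world_to_cam'])
    c=T[:3,:3]@p+T[:3,3];return K[0,0]*c[0]/-c[2]+K[0,2],K[1,1]*c[1]/c[2]+K[1,2]
def circ(n,c,r,z):
    return np.array([proj(n,np.array([c[0]+r*np.cos(t),c[1]+r*np.sin(t),z])) for t in np.linspace(0,6.28,60)])
E
python3 - <<'E'
from h import *
a=cv2.imread('pics/top.png');g=cv2.cvtColor(a,6)
m=(g>150).astype(np.uint8)
cs,_=cv2.findContours(m,0,1)
for c in cs:
    if cv2.contourArea(c)>400:
        (x,y),r=cv2.minEnclosingCircle(c);p=onz('top',(x,y),.022);q=[onz('top',k[0],.022) for k in c]
        print('bright',round(x),round(y),round(r,1),p.round(4), 'fit r',np.linalg.norm(np.array(q)[:,:2]-p[:2],axis=1).mean().round(4))
h=onz('top',(462,252),.075);print('housing guess',h)
crop=cv2.resize(a[120:300,250:510],None,fx=3,fy=3,interpolation=cv2.INTER_CUBIC)
for rr,col in((.052,(0,0,255)),(.044,(0,255,0))):
    P=(circ('top',h,rr,.075)-[250,120])*3;cv2.polylines(crop,[P.astype(int)],1,col,1)
cv2.imwrite('pics/crop.png',crop)
E
```

```text
housing guess [ 0.42923518 -0.26824377  0.075     ]
```

View pics/crop.png

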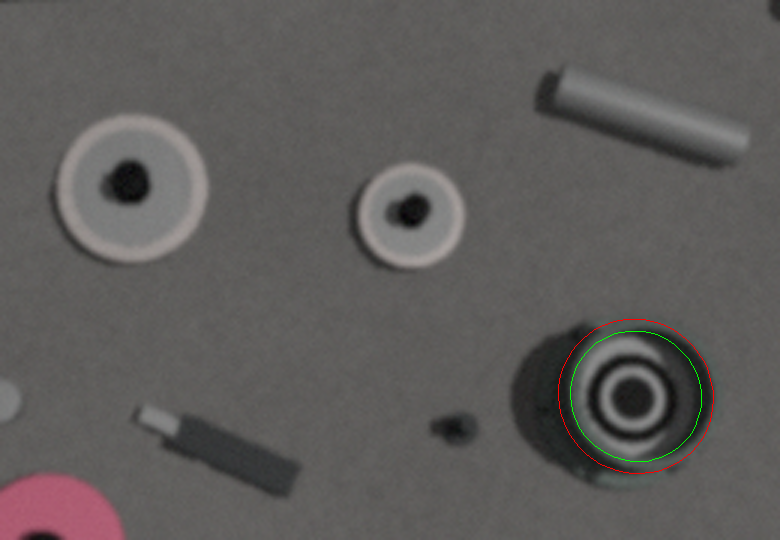

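The crop shows the aluminium cover with its black knob (top pixel ~294,183), the smaller cover separate at (387,192), and the grey housing at (460,252). The choice holds, so I move over the housing.

Request:
{"op": "jog_arm", "data": {"deltas": [{"gripper": 1,"offset": [0.031,-0.023,0],"rotation": [0,0,0]},{"gripper": 1,"offset": [0.031,-0.023,0],"rotation": [0,0,0]},{"gripper": 1,"offset": [0.031,-0.023,0],"rotation": [0,0,0]},{"gripper": 1,"offset": [0.031,-0.023,0],"rotation": [0,0,0]},{"gripper": 1,"offset": [0.031,-0.023,0],"rotation": [0,0,0]},{"gripper": 1,"offset": [0.031,-0.023,0],"rotation": [0,0,0]},{"gripper": 1,"offset": [0.031,-0.023,0],"rotation": [0,0,0]},{"gripper": 1,"offset": [0.031,-0.023,0],"rotation": [0,0,0]},{"gripper": 1,"offset": [0.031,-0.023,0],"rotation": [0,0,0]},{"gripper": 1,"offset": [0.031,-0.023,0],"rotation": [0,0,0]},{"gripper": 1,"offset": [0.031,-0.023,0],"rotation": [0,0,0]},{"gripper": 1,"offset": [0,0,0],"rotation": [0,0,0]},{"gripper": 1,"offset": [0,0,0],"rotation": [0,0,0]}]}}

```text
clock: 1.4
position: [0.4283, -0.2666, 0.2421]
ee_rot: [0.991, 0.136, -0.0, -0.0]
ft_force: [-1.0, -0.7, 0.8]
grip_width: 0.999
grasp_force: 0.0
```

```bash
cat >> h.py <<'E'
def wproj(p):
    m=imaging.camera_model('wrist');K=np.array(m['camera_matrix']);H=np.array(m['hand_eye']);o=manip.get_obs()
    t=R.from_quat(o['ee_rot']).inv().apply(p-np.array(o['position']));c=H[:3,:3].T@(t-H[:3,3])
    r=np.hypot(c[0],c[1]);th=np.arctan2(r,-c[2])
    return K[0,2]+K[0,0]*th*c[0]/r,K[1,2]-K[0,0]*th*c[1]/r
E
python3 - <<'E'
from h import *
o=manip.get_obs();print(o['clock'],np.round(o['position'],4),np.round(o['ee_rot'],4),np.round(o['joint_pos'],2))
w=imaging.camera('wrist');print(w.shape)
a=cv2.imread('pics/top.png');g=cv2.GaussianBlur(cv2.cvtColor(a,6),(3,3),0)
m=(g>118).astype(np.uint8);m[:140]=0
for c in cv2.findContours(m,0,1)[0]:
    if 300<cv2.contourArea(c)<5000:
        e=cv2.fitEllipse(c)[0];q=np.array([onz('top',k[0],.022) for k in c])[:,:2];p=onz('top',e,.022)
        print(np.round(e,1),p.round(4),np.linalg.norm(q-p[:2],axis=1).mean().round(4))
h=np.array([.429,-.268,.075])
for rr,col in((.052,(0,0,255)),(.044,(0,255,0))):
    P=np.array([wproj(h+[rr*np.cos(t),rr*np.sin(t),0]) for t in np.linspace(0,6.28,60)])
    cv2.imwrite('pics/w1raw.png',w) if rr==.052 else 0
    cv2.polylines(w,[P.astype(int)],1,col,1)
cv2.imwrite('pics/w1.png',w)
E
```

```text
1.4 [ 0.4283 -0.2666  0.2421] [ 9.907e-01  1.360e-01 -3.000e-04 -1.000e-04] [ 0.83  0.09 -0.39  1.76  0.04  1.3  -0.86]
(480, 640, 3)
[373.  464.7] [ 0.0012 -0.0984  0.022 ] 0.0209
[469.3 338.8] [ 0.2545 -0.295   0.022 ] 0.0544
[273.5 305.2] [0.3147 0.1123 0.022 ] 0.0341
[387.1 191.3] [ 0.5616 -0.1228  0.022 ] 0.0365
[294. 182.] [0.5776 0.0772 0.022 ] 0.0523
```

View pics/w1.png

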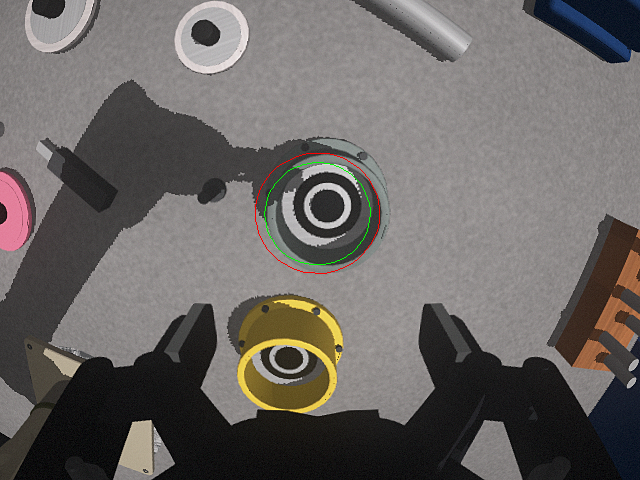

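```bash
python3 - <<'E'
from h import *
w=cv2.imread('pics/w1raw.png')
print('bearing',onz('wrist',(326.5,206),.037),'top bearing',onz('top',(250+631/3,120+397/3),.037))
h=np.array([.429,-.268,.075])
print(wproj(h))
c=cv2.resize(w[120:300,220:420],None,fx=3.3,fy=3.3,interpolation=cv2.INTER_CUBIC)
c=cv2.convertScaleAbs(c,alpha=1.6,beta=10)
b=onz('wrist',(326.5,206),.037)
for rr,z,col in((.052,.075,(0,0,255)),(.044,.075,(0,255,0)),(.062,0.008,(255,0,0))):
    P=np.array([wproj(np.array([b[0]+rr*np.cos(t),b[1]+rr*np.sin(t),z])) for t in np.linspace(0,6.28,60)])
    cv2.polylines(c,[((P-[220,120])*3.3).astype(int)],1,col,1)
cv2.imwrite('pics/w1c.png',c)
E
```

```text
bearing [ 0.43060629 -0.27606061  0.037     ] top bearing [ 0.43232887 -0.27449538  0.037     ]
(np.float64(317.6715590032072), np.float64(215.7019474515548))
```

View pics/w1c.png

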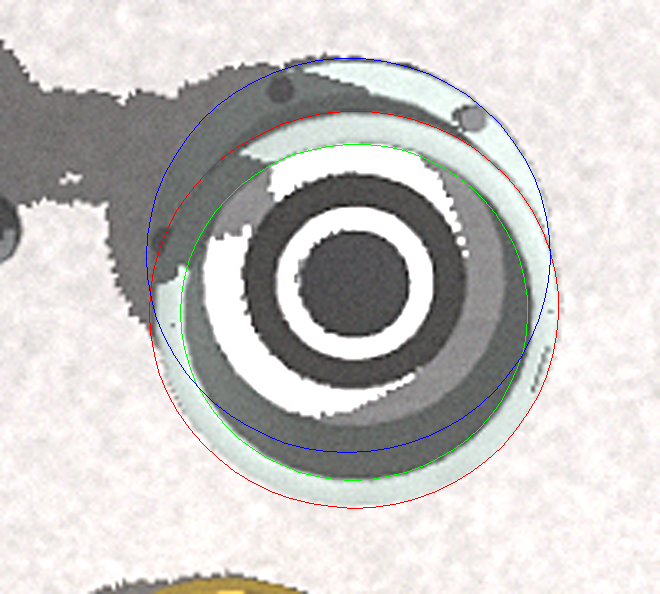

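The calibrated circles fit the rim, bore and flange, so the housing is at (0.4306, -0.2755). Now over the cover.

Request:
{"op": "jog_arm", "data": {"deltas": [{"gripper": 1,"offset": [0.0236,-0.0291,0.008],"rotation": [0,0,0]},{"gripper": 1,"offset": [0.0236,-0.0291,0.008],"rotation": [0,0,0]},{"gripper": 1,"offset": [0.0236,-0.0291,0.008],"rotation": [0,0,0]},{"gripper": 1,"offset": [0.0236,-0.0291,0.008],"rotation": [0,0,0]},{"gripper": 1,"offset": [0.0236,-0.0291,0.008],"rotation": [0,0,0]},{"gripper": 1,"offset": [0.0236,-0.0291,0.008],"rotation": [0,0,0]},{"gripper": 1,"offset": [0.0236,-0.0291,0.008],"rotation": [0,0,0]},{"gripper": 1,"offset": [0.0236,-0.0291,0.008],"rotation": [0,0,0]},{"gripper": 1,"offset": [0.0236,-0.0291,0.008],"rotation": [0,0,0]},{"gripper": 1,"offset": [0.0236,-0.0291,0.008],"rotation": [0,0,0]},{"gripper": 1,"offset": [0,0,0],"rotation": [0,0,0]},{"gripper": 1,"offset": [0,0,0],"rotation": [0,0,0]}]}}

```text
clock: 2.65
position: [0.5776, 0.0755, 0.1616]
ee_rot: [0.991, 0.135, -0.001, 0.0]
ft_force: [0.2, -0.2, -0.3]
grip_width: 0.998
grasp_force: 0.0
```

```bash
python3 - <<'E'
from h import *
o=manip.get_obs();p=np.array(o['position']);print(p.round(4),np.round(o['ee_rot'],4))
w=imaging.camera('wrist');g=cv2.cvtColor(w,6)
c0=np.array([.5776,.0772,.054]);uv=np.array(wproj(c0));print('pred knob',uv)
m=((g<55)*255).astype(np.uint8);m[340:]=0
for k in cv2.findContours(m,0,1)[0]:
    if 200<cv2.contourArea(k)<9000:
        (x,y),r=cv2.minEnclosingCircle(k);print('dark',round(x),round(y),round(r),onz('wrist',(x,y),.054).round(4))
c=w.copy()
for rr,z,col in((.054,.022,(0,0,255)),(.014,.054,(0,255,0)),(.014,.022,(255,0,0))):
    P=np.array([wproj(np.array([c0[0]+rr*np.cos(t),c0[1]+rr*np.sin(t),z])) for t in np.linspace(0,6.28,60)])
    cv2.polylines(c,[P.astype(int)],1,col,1)
cv2.imwrite('pics/w2raw.png',w);cv2.imwrite('pics/w2.png',c)
E
```

```text
[0.5776 0.0755 0.1616] [ 9.909e-01  1.349e-01 -7.000e-04  1.000e-04]
pred knob [312.50875197 238.47439816]
dark 462 327 17 [ 0.5374 -0.0567  0.054 ]
dark 172 327 17 [0.4762 0.1656 0.054 ]
dark 434 324 22 [ 0.5355 -0.0316  0.054 ]
dark 200 324 22 [0.4873 0.143  0.054 ]
dark 526 305 17 [ 0.5684 -0.1076  0.054 ]
dark 85 267 51 [0.5046 0.2488 0.054 ]
dark 314 234 23 [0.5812 0.0775 0.054 ]
dark 275 8 48 [0.7199 0.1409 0.054 ]
dark 72 57 85 [0.6656 0.2847 0.054 ]
dark 8 42 42 [0.6749 0.3648 0.054 ]
```

View pics/w2.png

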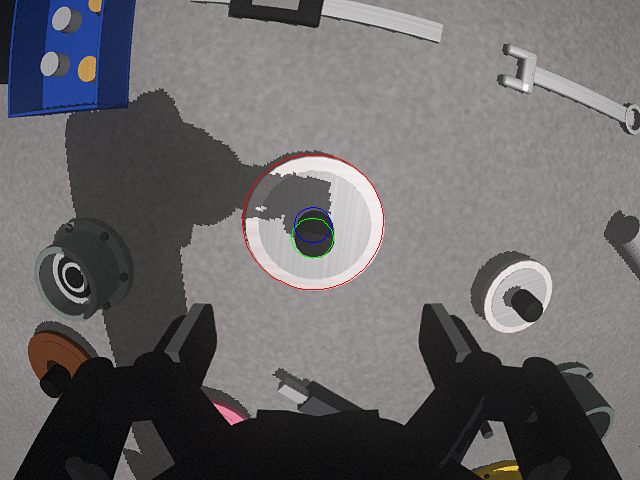

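The red, green and blue circles match the disc (313,222), knob top and knob base, so the cover is at (0.5776, 0.0772). Descend and grip.

Request:
{"op": "jog_arm", "data": {"deltas": [{"gripper": 1,"offset": [0.0005,-0.0016,0.025],"rotation": [0,0,0]},{"gripper": 1,"offset": [0,0,0.03],"rotation": [0,0,0]},{"gripper": 1,"offset": [0,0,0.03],"rotation": [0,0,0]},{"gripper": 1,"offset": [0,0,0.02],"rotation": [0,0,0]},{"gripper": 1,"offset": [0,0,0.012],"rotation": [0,0,0]},{"gripper": 1,"offset": [0,0,0.006],"rotation": [0,0,0]},{"gripper": 1,"offset": [0,0,0],"rotation": [0,0,0]},{"gripper": 0,"offset": [0,0,0],"rotation": [0,0,0]},{"gripper": 0,"offset": [0,0,0],"rotation": [0,0,0]},{"gripper": 0,"offset": [0,0,0],"rotation": [0,0,0]},{"gripper": 0,"offset": [0,0,0],"rotation": [0,0,0]},{"gripper": 0,"offset": [0,0,0],"rotation": [0,0,0]},{"gripper": 0,"offset": [0,0,0],"rotation": [0,0,0]},{"gripper": 0,"offset": [0,0,0],"rotation": [0,0,0]},{"gripper": 0,"offset": [0,0,0],"rotation": [0,0,0]},{"gripper": 0,"offset": [0,0,0],"rotation": [0,0,0]}], "newtons": 70}}

```text
clock: 4.3
position: [0.5781, 0.0779, 0.04]
ee_rot: [0.991, 0.135, 0.0, 0.0]
ft_force: [-2.0, -0.4, 5.6]
grip_width: 0.302
grasp_force: 68.6
```

Request:
{"op": "jog_arm", "data": {"deltas": [{"gripper": 0,"offset": [0,0,-0.01],"rotation": [0,0,0]},{"gripper": 0,"offset": [0,0,-0.02],"rotation": [0,0,0]},{"gripper": 0,"offset": [0,0,-0.03],"rotation": [0,0,0]},{"gripper": 0,"offset": [0,0,-0.03],"rotation": [0,0,0]},{"gripper": 0,"offset": [0,0,-0.03],"rotation": [0,0,0]},{"gripper": 0,"offset": [0,0,-0.03],"rotation": [0,0,0]},{"gripper": 0,"offset": [0,0,-0.01],"rotation": [0,0,0]},{"gripper": 0,"offset": [0,0,0],"rotation": [0,0,0]},{"gripper": 0,"offset": [0,0,0],"rotation": [0,0,0]}]}}

```text
clock: 5.2
position: [0.577, 0.0777, 0.1977]
ee_rot: [0.991, 0.135, -0.001, 0.0]
ft_force: [0.7, 0.0, -4.7]
grip_width: 0.306
grasp_force: 69.1
```

```bash
python3 - <<'E'
from h import *
o=manip.get_obs();p=np.array(o['position']);q=R.from_quat(o['ee_rot']).as_matrix();print(p.round(4),q.round(3).tolist())
w=imaging.camera('wrist');c=w.copy()
for rr,dz,col in((.054,-.018,(0,0,255)),(.014,.014,(0,255,0))):
    P=np.array([wproj(p+[rr*np.cos(t),rr*np.sin(t),dz]) for t in np.linspace(0,6.28,60)])
    cv2.polylines(c,[P.astype(int)],1,col,1)
cv2.imwrite('pics/w3.png',c)
print('to housing, tool axes',q.T@(np.array([.4306,-.2755,p[2]])-p))
E
```

```text
[0.577  0.0777 0.1977] [[0.964, 0.267, -0.002], [0.267, -0.964, -0.0], [-0.002, -0.0, -1.0]]
to housing, tool axes [-0.23551157  0.30116734  0.00044792]
```

View pics/w3.png

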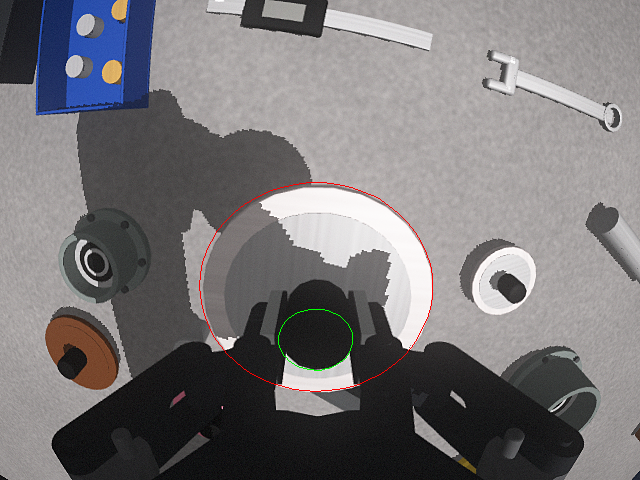

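The cover is held level and centred: the predicted disc (centre ~317,287) matches the visible edge. Now carry it above the housing.

Request:
{"op": "jog_arm", "data": {"deltas": [{"gripper": 0,"offset": [-0.0098,0.01255,0],"rotation": [0,0,0]},{"gripper": 0,"offset": [-0.0196,0.0251,0],"rotation": [0,0,0]},{"gripper": 0,"offset": [-0.0196,0.0251,0],"rotation": [0,0,0]},{"gripper": 0,"offset": [-0.0196,0.0251,0],"rotation": [0,0,0]},{"gripper": 0,"offset": [-0.0196,0.0251,0],"rotation": [0,0,0]},{"gripper": 0,"offset": [-0.0196,0.0251,0],"rotation": [0,0,0]},{"gripper": 0,"offset": [-0.0196,0.0251,0],"rotation": [0,0,0]},{"gripper": 0,"offset": [-0.0196,0.0251,0],"rotation": [0,0,0]},{"gripper": 0,"offset": [-0.0196,0.0251,0],"rotation": [0,0,0]},{"gripper": 0,"offset": [-0.0196,0.0251,0],"rotation": [0,0,0]},{"gripper": 0,"offset": [-0.0196,0.0251,0],"rotation": [0,0,0]},{"gripper": 0,"offset": [-0.0196,0.0251,0],"rotation": [0,0,0]},{"gripper": 0,"offset": [-0.0098,0.01255,0],"rotation": [0,0,0]},{"gripper": 0,"offset": [0,0,0],"rotation": [0,0,0]},{"gripper": 0,"offset": [0,0,0],"rotation": [0,0,0]}]}}

```text
clock: 6.75
position: [0.4309, -0.275, 0.1984]
ee_rot: [0.991, 0.135, -0.0, -0.001]
ft_force: [-0.2, 0.7, -3.9]
grip_width: 0.303
grasp_force: 69.4
```

Request:
{"op": "jog_arm", "data": {"deltas": [{"gripper": 0,"offset": [0,0,0.015],"rotation": [0,0,0]},{"gripper": 0,"offset": [0,0,0.02],"rotation": [0,0,0]},{"gripper": 0,"offset": [0,0,0.015],"rotation": [0,0,0]},{"gripper": 0,"offset": [0,0,0.01],"rotation": [0,0,0]},{"gripper": 0,"offset": [0,0,0.008],"rotation": [0,0,0]},{"gripper": 0,"offset": [0,0,0.006],"rotation": [0,0,0]},{"gripper": 0,"offset": [0,0,0.006],"rotation": [0,0,0]},{"gripper": 0,"offset": [0,0,0.006],"rotation": [0,0,0]},{"gripper": 0,"offset": [0,0,0.004],"rotation": [0,0,0]},{"gripper": 0,"offset": [0,0,0],"rotation": [0,0,0]}]}}

```text
clock: 7.75
position: [0.4314, -0.2751, 0.1088]
ee_rot: [0.991, 0.135, -0.0, -0.0]
ft_force: [-0.4, 0.7, -3.5]
grip_width: 0.304
grasp_force: 69.4
```

No contact and centred, so the spigot is in the bore. Going down the last 8 mm gently.

Request:
{"op": "jog_arm", "data": {"deltas": [{"gripper": 0,"offset": [0,0,0.002],"rotation": [0,0,0]},{"gripper": 0,"offset": [0,0,0.002],"rotation": [0,0,0]},{"gripper": 0,"offset": [0,0,0.002],"rotation": [0,0,0]},{"gripper": 0,"offset": [0,0,0.0015],"rotation": [0,0,0]},{"gripper": 0,"offset": [0,0,0],"rotation": [0,0,0]},{"gripper": 0,"offset": [0,0,0],"rotation": [0,0,0]}]}}

```text
clock: 8.35
position: [0.4317, -0.2752, 0.1018]
ee_rot: [0.991, 0.135, 0.0, 0.0]
ft_force: [0.1, -0.2, -3.8]
grip_width: 0.303
grasp_force: 69.4
```

Request:
{"op": "jog_arm", "data": {"deltas": [{"gripper": 0,"offset": [0,0,0.001],"rotation": [0,0,0]},{"gripper": 0,"offset": [0,0,0.001],"rotation": [0,0,0]},{"gripper": 0,"offset": [0,0,0],"rotation": [0,0,0]},{"gripper": 0,"offset": [0,0,0],"rotation": [0,0,0]}]}}

```text
clock: 8.75
position: [0.4318, -0.2753, 0.101]
ee_rot: [0.991, 0.135, 0.0, 0.0]
ft_force: [-5.6, 1.4, 9.2]
grip_width: 0.302
grasp_force: 70.8
```

Rim contact came at the predicted height. Release and retreat.

Request:
{"op": "jog_arm", "data": {"deltas": [{"gripper": 0.5,"offset": [0,0,0],"rotation": [0,0,0]},{"gripper": 0.8,"offset": [0,0,0],"rotation": [0,0,0]},{"gripper": 0.9,"offset": [0,0,0],"rotation": [0,0,0]},{"gripper": 0.9,"offset": [0,0,0],"rotation": [0,0,0]},{"gripper": 0.9,"offset": [0,0,0],"rotation": [0,0,0]},{"gripper": 0.9,"offset": [0,0,-0.01],"rotation": [0,0,0]},{"gripper": 0.9,"offset": [0,0,-0.02],"rotation": [0,0,0]},{"gripper": 0.9,"offset": [0,0,-0.03],"rotation": [0,0,0]},{"gripper": 0.9,"offset": [0,0,-0.03],"rotation": [0,0,0]},{"gripper": 0.9,"offset": [0,0,-0.02],"rotation": [0,0,0]},{"gripper": 0.9,"offset": [0,0,0],"rotation": [0,0,0]},{"gripper": 0.9,"offset": [0,0,0],"rotation": [0,0,0]}]}}

```text
clock: 9.95
position: [0.4317, -0.2752, 0.2102]
ee_rot: [0.991, 0.135, 0.0, 0.0]
ft_force: [-0.9, 0.2, -0.6]
grip_width: 0.898
grasp_force: 0.0
```

```bash
python3 - <<'E'
from h import *
o=manip.get_obs();print(o['clock'],np.round(o['position'],4))
w=imaging.camera('wrist')
h=np.array([.4306,-.2755,0])
for rr,z,col in((.054,.083,(0,0,255)),(.014,.115,(0,255,0))):
    P=np.array([wproj(h+[rr*np.cos(t),rr*np.sin(t),z]) for t in np.linspace(0,6.28,60)])
    cv2.polylines(w,[P.astype(int)],1,col,1)
s=imaging.camera('side')[140:260,330:490]
w[:240,320:]=cv2.resize(s,(320,240)) if False else w[:240,320:]
cv2.imwrite('pics/w4.png',np.vstack([w[100:400],cv2.resize(s,(400,300))[:, :400] if 0 else np.hstack([cv2.resize(s,(400,300)),np.zeros((300,240,3),np.uint8)])]))
E
```

```text
9.95 [ 0.4317 -0.2752  0.2102]
```

View pics/w4.png

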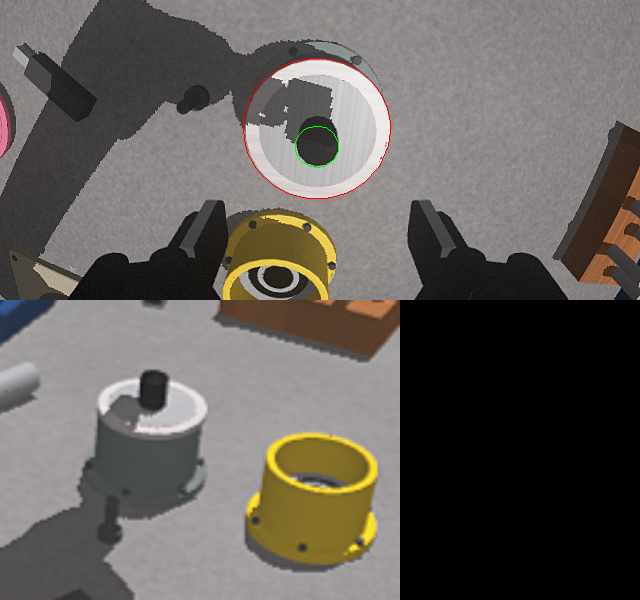

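The cover sits level on the grey housing. Its disc (318,228 in the full wrist image) and knob match the predicted seated circles, and the side crop shows it flush and clear of the gripper.

```bash
python3 -c "
from workcell import workorder;print(workorder.hand_in())"
```

```text
the job is handed in; nothing more can be done
None
```

The larger cover is seated level on the larger grey housing, the smaller cover was never touched, and the job was handed in at about 10 s of the 38 s allowed; the hand-in returned no verdict.

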